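# Unlock a rotary marking head and zero its graduated ring

## Task

Get the rotary marking head ready for the laser: pull the snapped-in lock clip firmly straight up out of its slot and leave it lying in the empty metal tray. Then push the graduated black ring round by its upright lug until the ring's zero line stands exactly at the tip of the black pointer on the centre plate, without turning the centre plate or disturbing the loose tools around it.

Things in the scene. Friction and masses are not known exactly. Their poses are not given: they have to be found in the camera images.
- head: Round grey rotary marking head, fixed to the bench: foot 168 mm across, body 154 mm across, body top at 40 mm. Origin: centre of its underside, on the vertical axis about which ring and centre plate turn; z up. Its +x points at the lock boss; on the other end a black plug 30 mm high reaches out to radius 110 mm. A steel chuck (radius 23 mm) in the middle is its highest part, 86 mm above the bench.
- dial_ring (a joint): Angle (rad) of the black ring about the head's axis: 0 when zero line and lug point along the head's +x (at the boss), positive counter-clockwise from above. Stops at -2.3 and 2.3. Friction 0.22 N m (about 2.6 N at the lug); stays where left. Starts at -1.8 to -0.85; the clip bars the lug's way at about -0.25; the pointer lies at +0.5 to +1.7, so turn counter-clockwise past the boss.
- slot (a point): Mouth of the clip's slot, in the top of the lock boss, 97 mm from the head's axis and 46 mm above the bench. The boss is a grey block, 64 mm wide, from radius 78 to 116 mm. A spring detent in the slot holds the clip's foot: it lets go within the first 10 mm of a straight upward pull at 12 to 20 N, and the tongue is clear of the slot after 40 mm.
- ring_top (a point): Centre of the ring's top face, on the head's axis, 50 mm above the bench. The black graduated ring has an outer radius of 72 mm and white lines every 10 degrees; inside it lies the aluminium centre plate, radius 49.5 mm, top at 53 mm.
- lug (a point): Middle of the ring's steel lug, at radius 85 mm, 66 mm above the bench. The lug is an upright radial plate, 34 mm long (radius 66 to 100 mm), 10 mm thick across, from 50 to 82 mm above the bench; it stands in line with the zero line.
- zero_line (a point): Inner end of the ring's zero line, the widest and longest white line (16 x 4 mm), running inwards from the lug's foot; this point is at radius 50 mm, 51 mm above the bench.
- pointer_tip (a point): Tip of the black arrow on the aluminium centre plate, at radius 50 mm, 54 mm above the bench. The centre plate is held stiffly (1.5 N m) and must stay as it is. The ring reads zero when the zero line points at this tip, seen from above.
- clip: Lock clip, loose, 100 mm long, about 140 g: aluminium grip block 24 mm (its x) by 36 mm (its y), from 39 to 100 mm along its z, on a narrower steel tongue with a round foot 12 mm thick and 30 mm wide, on which it will not stand alone. Origin: underside of the foot; z runs from foot to grip end. At the start it stands in the slot, x along the head's x, origin 8 mm and top 108 mm above the bench.
- clip_grip (a point): Good place to grip the clip: on its axis, 83 mm from the foot (17 mm below its top).
- clip_mid (a point): Middle of the clip, on its axis, 50 mm from the foot.
- tray: Empty shallow aluminium tray, fixed, 220 mm (its x) by 160 mm (its y), walls 4 mm thick and 20 mm high, floor 4 mm. Origin: centre of its underside. It stands to the left or to the right of the head; a white instrument box, 150 x 150 mm and 95 mm high over its knobs, stands on the other side.
- driver: Loose screwdriver, 170 mm, lying on the bench beyond the head; leave it where it is.
- loupe: Loose black loupe, 60 mm diameter, 30 mm high; leave it where it is. Origin: centre of its underside.
- bottle: Loose white bottle, 48 mm diameter, 110 mm high, beyond the head; leave it where it is. Origin: centre of its underside.
- mandrel: Loose steel ring mandrel, a slim upright cone on a round foot of 72 mm diameter, 130 mm high, beyond the head; leave it where it is. Origin: centre of its underside.
There are look-alikes about, which are no part of the job. Of the things shaped like the clip, the aluminium one is meant. Leave any green look-alike of the head alone.

How it is judged:
By the outcome, as a careful person would: the job done as asked, in the order asked, and still so for the second after the job is handed in, with the robot touching nothing.
It also fails if it takes over 58 s, if anything falls off the work surface, if the arm or the gripper's body presses on something with over 40 N, if the wrist force passes 120 N, or if a joint passes its speed limit or range.

## Robot

A 6-joint arm with a two-finger parallel gripper is mounted at the origin on the work surface. World frame = base frame: x ahead of the robot, y to its left, z up, the work surface at z = 0. Lengths are in m, angles in degrees, forces in N, time in s.
With the tool pointing down it reaches from about 0.3 to 0.75 m from the base axis. Payload 8.5 kg.
Tool frame: the origin (TCP) lies between the finger pads; the fingertips stand ahead of it and the grasp point (between the pads) lies 8 mm behind it (env.tcp_to_tips is the z of the fingertips in the tool frame, in m); z points along the fingers, x is the direction in which the jaws open and shut, and the axes are right-handed (so a half turn about z gives the same grasp; the last joint's range is limited). The gripper opens to 85 mm and grips with 20 to 120 N. Pads are 22 mm wide; open, the fingers measure 114 mm over their backs; the gripper's body (76 mm by 85 mm) begins 54 mm behind the grasp point. The pads swing forward as they close: fully open they stand 13 mm farther back than shut.
Start: joints at [-83.383, 21.807, 74.336, -0, 83.858, -12.336], TCP at [0.179, -0.52, 0.242] pointing down, gripper open.
Joint ranges: [-178.18, 178.18], [-50.72, 133.34], [12.68, 142.11], [-81.47, 261.47], [9.98, 163.14], [-165.26, 165.26]. Speed limits (degrees/s): [136.94, 136.94, 180, 180, 180, 180].

## Interface

Orientations are given as a 3x3 rotation matrix whose columns are the frame's x, y, z axes.
In Python, from rig import observe, viewer, env gives the robot as it stands.
- The arm moves only by the tool jog_arm, never from a script. Its arguments are lists of equal length, an entry for each row: "dr": the turn, a rotation vector about the tool's x, y, z in rad, a list of three; "slide": the shift along the tool's x, y, z in m, a list of three; "gripper": the opening, from -1 (shut) to 1 (fully open), so that 0 is half open. In form: {"dr": [[rx, ry, rz], ...], "slide": [[dx, dy, dz], ...], "gripper": [gripper, ...]}. A call has exactly 10 rows; each row shifts and turns the commanded pose from where the row before left it, along the tool's axes as they then stand; what a row does not reach is not made up. A row lasts 1/10 s, in which the tool goes at most 50 mm and 8.59 degrees, less where a joint would pass 70% of its speed; a pose out of reach is approached as far as the arm can. A call is refused whole if a number of a shift passes 0.05 or a number of a turn 0.15, either way. A call with a gripper value outside its range is refused whole. The fingers move at their own pace and stop on an object; "force" is the grip in N (left out, the last holds). Time passes only in rows, so rows that do not move let the fingers close, or fill a call up. It gives the time, the measured TCP pose, the force and the opening at its end, in the units of the state.
- observe(): the state, without advancing time (a new reading comes with each control period).
- viewer.get_image(name): name is "scene" or "top" or "wrist"; returns a dict with "pixels" (384x512x3 uint8, blue, green, red), "camera_matrix" (3x3 intrinsics, pixels), "dist_coeffs" ([k1, k2, p1, p2, k3] as OpenCV has them; the pictures are not rectified), "R" (3x3) and "t" (3): a world point X has camera coordinates R X + t. Camera axes: x right, y down, z forward; pixel columns grow to the right and rows downward; lengths in m; the calibration is good to about 2 mm. A picture is of the moment at which its call begins. There is no depth.
- env.close_job(): hands the job in, once; it reports no verdict.
The state is a dict: "time_s": time; "q": joint angles; "qvel": joint speeds; "joint_efforts": joint torques, N m; "position": TCP position; "tool_rot": TCP orientation; "ft_force": force on the tool from outside, world axes, zero at the start; "wrist_torque": the same for the moment, N m; "grip_width": finger opening in m.
Only numpy, scipy, OpenCV 4.12 (cv2) and the standard library are available. Lean on these libraries where they do the work, as an engineer would, in place of code of your own. Each camera call takes 0.05 s, during which the arm holds its last target.

## Working session

There is one attempt and no reset: what is moved stays moved. The work goes in short steps, Python scripts to look and compute and a tool call to move; the robot and the scene stay as the last step left them, time stands still between calls to the robot, and variables do not carry over. Pictures are saved under pics/ and viewed, and the job is handed in when it is done.

Besides the shell and the picture viewer there is one more tool, called by a JSON object that holds its "op" and its "data". jog_arm: Moves the arm, as the interface text tells. Its arguments: {"type":"object","properties":{"dr":{"type":"array","items":{"type":"array","items":{"type":"number"}}},"slide":{"type":"array","items":{"type":"array","items":{"type":"number"}}},"gripper":{"type":"array","items":{"type":"number"}},"force":{"type":"number"}},"required":["dr","slide","gripper"]}

```bash
ls; mkdir -p pics
python3 - <<'E'
from rig import observe, viewer, env
import cv2,numpy as np
print(observe()); print(env.tcp_to_tips)
for n in ["scene","top","wrist"]:
    d=viewer.get_image(n); cv2.imwrite(f"pics/{n}0.png",cv2.resize(d["pixels"],(800,600),interpolation=cv2.INTER_CUBIC))
    np.savez(f"{n}0.npz",**{k:np.array(v) for k,v in d.items()})
    print(n,np.array(d["camera_matrix"]).round(1).tolist(),d["dist_coeffs"],np.array(d["R"]).round(3).tolist(),d["t"])
E
```

```text
pics
{'time_s': 0.0, 'q': array([-8.33829828e+01,  2.18430671e+01,  7.43869883e+01, -2.13608111e-03,
        8.38577197e+01, -1.23360232e+01]), 'qvel': array([ 0.02125492, -0.13030555, -0.0554213 , -0.09726126,  0.03790277,
        0.01474989]), 'joint_efforts': array([ 1.04369734e-03, -4.48456264e+01, -2.31273115e+01, -9.20548041e-05,
        4.89825456e-03,  6.18394296e-06]), 'position': array([ 0.17858898, -0.51989344,  0.24167915]), 'tool_rot': array([[ 3.24796738e-01, -9.45783820e-01, -2.13352220e-04],
       [-9.45782647e-01, -3.24796678e-01,  1.51748723e-03],
       [-1.50451097e-03, -2.91090077e-04, -9.99998826e-01]]), 'ft_force': array([ 0.15705892,  0.35103722, -0.0800307 ]), 'wrist_torque': array([ 0.00054563, -0.00360738,  0.04240941]), 'grip_width': 0.0853598273493707}
0.011
scene [[467.2, 0.0, 254.2], [0.0, 467.2, 194.6], [0.0, 0.0, 1.0]] [-0.0884505  0.         0.         0.         0.       ] [[-0.315, 0.949, 0.004], [0.62, 0.209, -0.756], [-0.719, -0.235, -0.654]] [ 0.15481085 -0.28740473  1.53224062]
top [[472.9, 0.0, 260.4], [0.0, 472.9, 190.8], [0.0, 0.0, 1.0]] [-0.11711024  0.          0.          0.          0.        ] [[0.018, -1.0, -0.012], [-0.99, -0.016, -0.14], [0.14, 0.015, -0.99]] [0.0075872  0.57924024 1.21924128]
wrist [[302.9, 0.0, 252.9], [0.0, 302.9, 195.2], [0.0, 0.0, 1.0]] [-0.06277886  0.          0.          0.          0.        ] [[0.327, -0.945, -0.001], [-0.898, -0.311, 0.31], [-0.294, -0.1, -0.951]] [-0.54989132 -0.04156685  0.38092317]
```

View pics/top0.png

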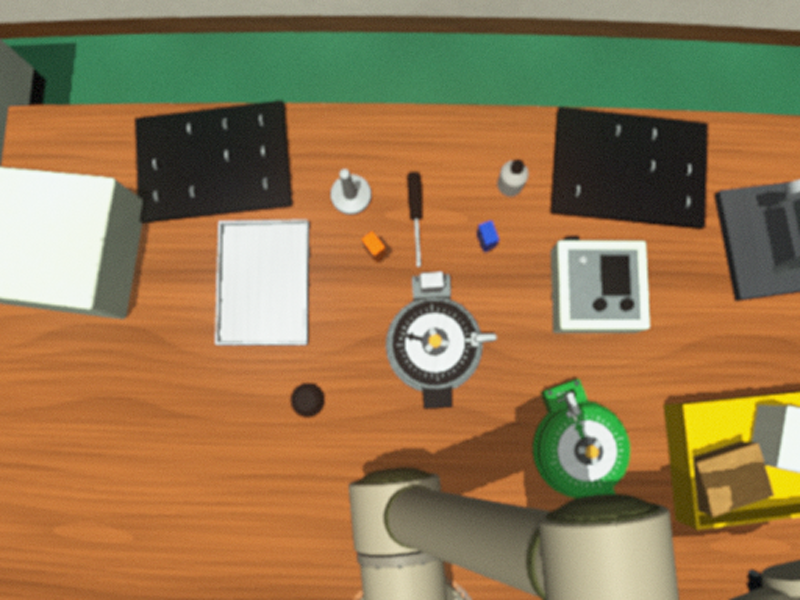

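View pics/scene0.png

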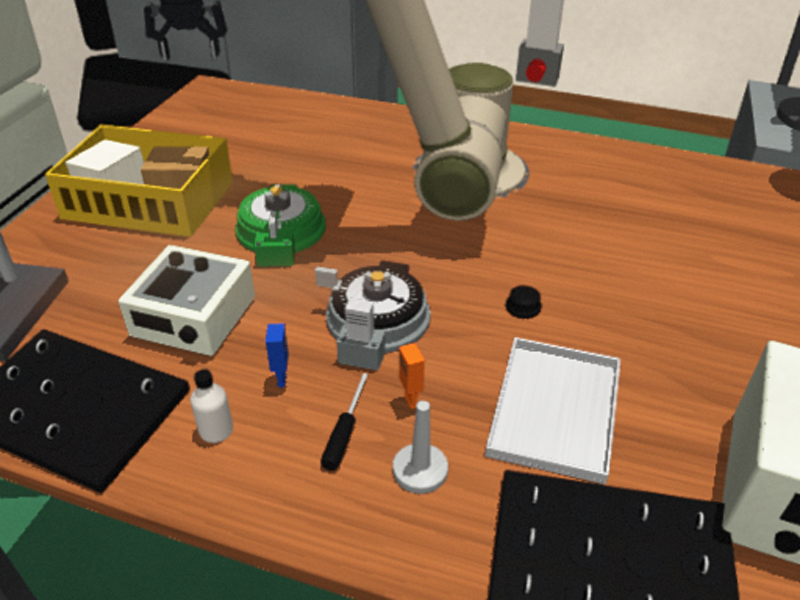

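View pics/wrist0.png

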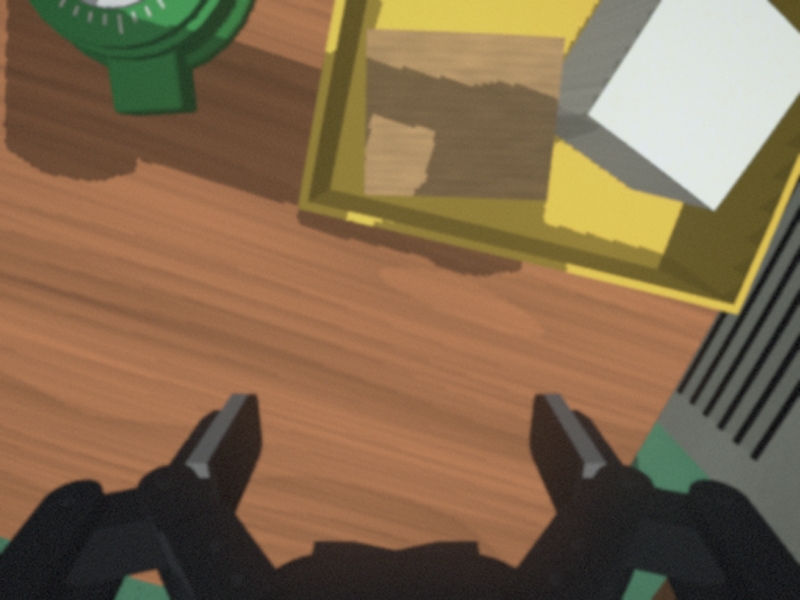

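The top view shows the head at about (434,342), the clip at (431,280), the lug on the right at (483,338) and the tray at (262,283). I'll enlarge the head area to measure.

```bash
cat > h.py <<'E'
import numpy as np,cv2
def load(n):
    d=np.load(n+".npz"); return {k:d[k] for k in d}
def world(d,uv,z):
    K=d["camera_matrix"].astype(float);D=d["dist_coeffs"].astype(float);R=d["R"];t=d["t"].reshape(3)
    p=cv2.undistortPoints(np.array(uv,float).reshape(-1,1,2),K,D).reshape(-1,2)
    z=np.broadcast_to(z,len(p)); C=-R.T@t
    r=np.c_[p,np.ones(len(p))]@R
    return C+r*((z-C[2])/r[:,2])[:,None]
def proj(d,X):
    return cv2.projectPoints(np.array(X,float).reshape(-1,1,3),cv2.Rodrigues(d["R"])[0],d["t"].reshape(3),d["camera_matrix"].astype(float),d["dist_coeffs"].astype(float))[0].reshape(-1,2)
def crop(d,x,y,w,h,s,fn):
    c=cv2.resize(d["pixels"][y:y+h,x:x+w],None,fx=s,fy=s,interpolation=cv2.INTER_CUBIC)
    for i in range(0,w,10): cv2.putText(c,str(x+i),(int((i+.5)*s),8),0,.3,(0,255,255),1);cv2.line(c,(int((i+.5)*s),10),(int((i+.5)*s),14),(0,255,255),1)
    for i in range(0,h,10): cv2.putText(c,str(y+i),(0,int((i+.5)*s)+3),0,.3,(0,255,255),1)
    cv2.imwrite(fn,c)
E
python3 - <<'E'
from h import *
t=load("top0"); s=load("scene0")
crop(t,235,165,100,100,6,"pics/t1.png")
crop(s,195,160,90,85,7,"pics/s1.png")
print(world(t,[[277.5,218.5],[276,179],[309,216.5]],[.05,.108,.082]))
E
```

```text
[[ 0.50503876 -0.02889252  0.05      ]
 [ 0.60027508 -0.02249055  0.108     ]
 [ 0.50880876 -0.10868886  0.082     ]]
```

View pics/t1.png

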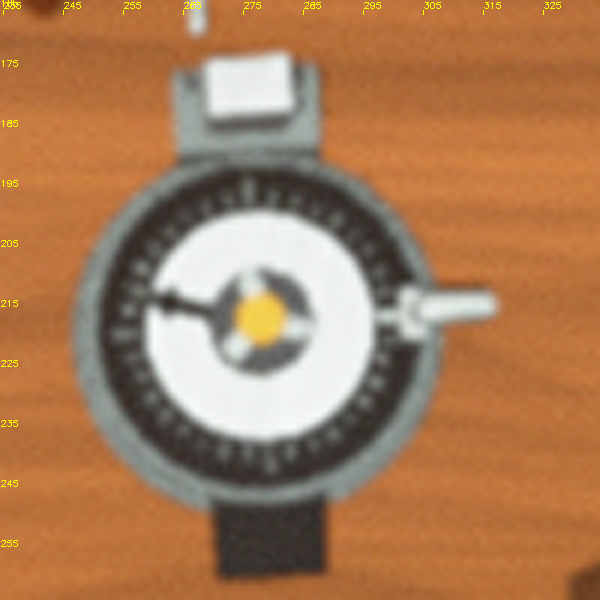

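View pics/s1.png

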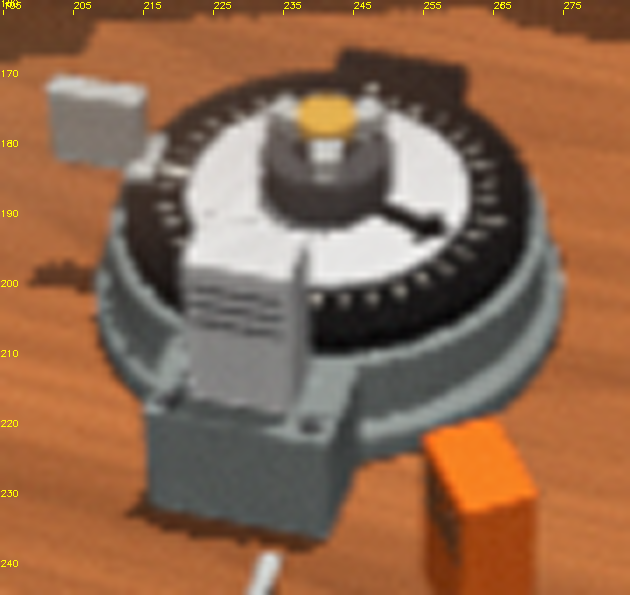

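Run:
```python
from h import *
t=load("top0"); s=load("scene0")
P=lambda c:np.array([[235+x/6-.5,165+y/6-.5] for x,y in c])
w=world(t,P([(260,324.5),(250,82),(150,298),(376,315),(272,573),(455,307),(205,58),(292,52),(295,108),(209,115),(175,72),(318,64)]),[.053,.108,.054,.051,.03,.082,.108,.108,.108,.108,.046,.046])
for n,p in zip("ctr clip ptr zero plug lug c1 c2 c3 c4 b1 b2".split(),w):
    d=p-w[0]; print(n,p.round(4),"r",np.hypot(*d[:2]).round(4),"ang",np.degrees(np.arctan2(d[1],d[0])).round(1))
S=lambda c:np.array([[195+x/7-.5,160+y/7-.5] for x,y in c])
w=world(s,S([(327,185),(445,230),(185,180),(184,258),(296,270),(50,80),(146,96)]),[.053,.054,.051,.108,.108,.082,.082])
print(w.round(4))
# tray corners (800-> px *0.64)
tr=np.array([(218,221),(309,220),(309,345),(216,346)])*.64-.18
print(world(t,tr,.02).round(3))
print("loupe,mandrel,driver,tip,bottle,orange,blue",world(t,np.array([(308,400),(350,193),(415,215),(418,265),(513,180),(374,246),(488,235),(345,173)])*.64-.18,[.03,.0,.01,.01,.05,.05,.05,.13]).round(3))
```

```text
ctr [ 0.5046 -0.0297  0.053 ] r 0.0 ang 0.0
clip [ 0.6024 -0.0229  0.108 ] r 0.0981 ang 4.0
ptr [0.5153 0.0185 0.054 ] r 0.0494 ang 77.5
zero [ 0.5097 -0.0804  0.051 ] r 0.051 ang -84.2
plug [ 0.397 -0.037  0.03 ] r 0.1079 ang -176.1
lug [ 0.511  -0.1121  0.082 ] r 0.0826 ang -85.5
c1 [ 0.6124 -0.0038  0.108 ] r 0.1109 ang 13.5
c2 [ 0.6156 -0.0405  0.108 ] r 0.1115 ang -5.5
c3 [ 0.5916 -0.042   0.108 ] r 0.0879 ang -8.0
c4 [ 0.5881 -0.0058  0.108 ] r 0.0868 ang 16.0
b1 [0.6169 0.0093 0.046 ] r 0.1189 ang 19.2
b2 [ 0.6215 -0.0541  0.046 ] r 0.1195 ang -11.8
[[ 0.504  -0.0296  0.053 ]
 [ 0.515   0.0173  0.054 ]
 [ 0.5151 -0.0786  0.051 ]
 [ 0.6142 -0.0375  0.108 ]
 [ 0.6083 -0.0021  0.108 ]
 [ 0.5136 -0.1284  0.082 ]
 [ 0.5113 -0.0932  0.082 ]]
[[0.716 0.357 0.02 ]
 [0.719 0.194 0.02 ]
 [0.498 0.186 0.02 ]
 [0.493 0.349 0.02 ]]
loupe,mandrel,driver,tip,bottle,orange,blue [[ 0.404  0.183  0.03 ]
 [ 0.775  0.125  0.   ]
 [ 0.733  0.007  0.01 ]
 [ 0.643 -0.     0.01 ]
 [ 0.789 -0.163  0.05 ]
 [ 0.667  0.076  0.05 ]
 [ 0.69  -0.119  0.05 ]
 [ 0.771  0.121  0.13 ]]
```

{"op": "jog_arm", "data": {"dr": [[0,0,0.1265],[0,0,0.1265],[0,0,0],[0,0,0],[0,0,0],[0,0,0],[0,0,0],[0,0,0],[0,0,0],[0,0,0]], "slide": [[0,0,0],[0,0,0],[-0.033,-0.033,0],[-0.033,-0.033,0],[-0.033,-0.033,0],[-0.033,-0.033,0],[-0.033,-0.033,0],[-0.033,-0.033,0],[-0.033,-0.033,0],[-0.033,-0.033,0]], "gripper": [1,1,1,1,1,1,1,1,1,1]}}

```text
time_s: 1.15
position: [0.4222, -0.2347, 0.2423]
tool_rot: [[0.078, -0.997, -0.0], [-0.997, -0.078, 0.0], [-0.0, 0.0, -1.0]]
ft_force: [0.2, -0.8, 0.4]
grip_width: 0.0854
```

{"op": "jog_arm", "data": {"dr": [[0,0,0],[0,0,0],[0,0,0],[0,0,0],[0,0,0],[0,0,0],[0,0,0],[0,0,0],[0,0,0],[0,0,0]], "slide": [[-0.033,-0.033,0],[-0.033,-0.033,0],[-0.033,-0.033,0],[-0.033,-0.033,0],[-0.03,-0.03,0],[-0.03,-0.02,0],[0,0,0],[0,0,0],[0,0,0],[0,0,0]], "gripper": [1,1,1,1,1,1,1,1,1,1]}}

```text
time_s: 2.15
position: [0.5875, -0.0319, 0.2424]
tool_rot: [[0.076, -0.997, -0.0], [-0.997, -0.076, -0.0], [0.0, 0.0, -1.0]]
ft_force: [-0.8, 0.4, -0.7]
grip_width: 0.0855
```

```bash
cat >> h.py <<'E'
def snap(n,tag):
    from rig import viewer
    d=viewer.get_image(n); d={k:np.array(v) for k,v in d.items()}; np.savez(n+tag+".npz",**d)
    cv2.imwrite(f"pics/{n}{tag}.png",cv2.resize(d["pixels"],(800,600),interpolation=cv2.INTER_CUBIC)); return d
def st():
    from rig import observe
    o=observe(); print("t",round(o["time_s"],2),"p",o["position"].round(4),"q",o["q"].round(1),"F",o["ft_force"].round(1),"w",round(o["grip_width"],4)); print(o["tool_rot"].round(4).tolist()); return o
def totool(o,d): print("tool slide",(o["tool_rot"].T@np.array(d)).round(4))
E
python3 - <<'E'
from h import *
o=st(); snap("wrist","1")
totool(o,np.array([.6015,-.0225,.2])-o["position"])
E
```

```text
t 2.15 p [ 0.5875 -0.0319  0.2424] q [-14.6  25.7  67.9  -0.   86.4  71. ] F [-0.8  0.4 -0.7] w 0.0855
[[0.0762, -0.9971, -0.0001], [-0.9971, -0.0762, -0.0001], [0.0001, 0.0001, -1.0]]
tool slide [-0.0083 -0.0147  0.0424]
```

View pics/wrist1.png

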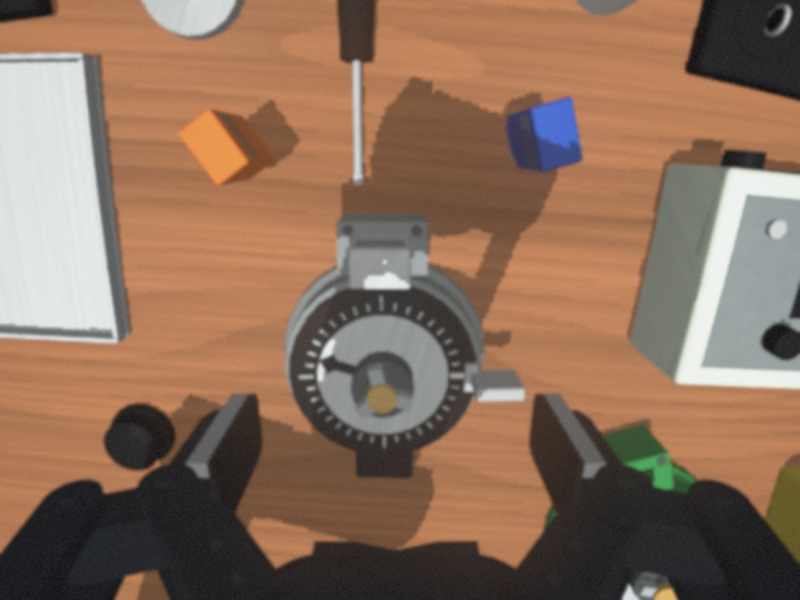

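The wrist view shows the clip top at about (381,268), pointer tip at (322,358), chuck at (381,395) and lug at (497,386). I'll enlarge it to refine.

Run:
```python
from h import *
d=load("wrist1"); crop(d,175,130,170,175,4,"pics/w1c.png")
crop(d,185,180,110,85,7,"pics/w1d.png")
```

```text
(no output)
```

View pics/w1c.png

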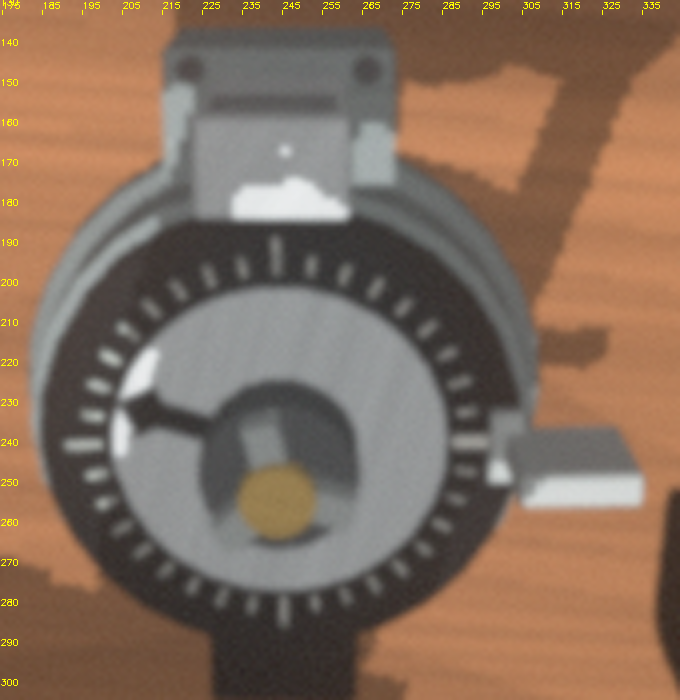

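View pics/w1d.png

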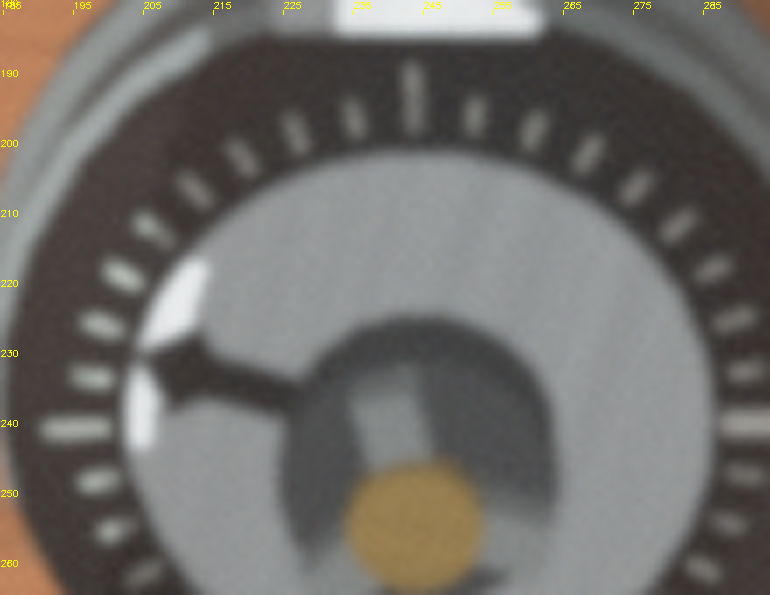

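Run:
```python
from h import *
d=load("wrist1")
A=lambda c:np.array([[175+x/4-.5,130+y/4-.5] for x,y in c]); B=lambda c:np.array([[185+x/7-.5,180+y/7-.5] for x,y in c])
# plate circle fit, z=.053
pl=world(d,A([(112,440),(448,440),(279,286),(283,592),(165,342),(398,338),(160,545),(400,547)]),.053)
M=np.c_[2*pl[:,:2],np.ones(len(pl))]; sol=np.linalg.lstsq(M,(pl[:,:2]**2).sum(1),rcond=None)[0]; c=sol[:2]; print("centre",c.round(4),"r",np.sqrt(sol[2]+c@c).round(4))
tr=world(d,A([(66,444),(103,444),(277,236),(277,274),(284,627),(284,597),(453,441),(487,441)]),.0505)
for p in tr: v=p[:2]-c; print(np.hypot(*v).round(4),np.degrees(np.arctan2(v[1],v[0])).round(2))
e=world(d,B([(146,352)]),.054)[0]; v=e[:2]-c; print("ptr",e.round(4),np.hypot(*v).round(4),np.degrees(np.arctan2(v[1],v[0])).round(2))
q=world(d,A([(194,117),(347,117),(351,221),(190,221)]),.108); print("clip",q.round(4),q.mean(0).round(4)); 
v=q.mean(0)[:2]-c; print(np.hypot(*v),np.degrees(np.arctan2(v[1],v[0])))
b=world(d,A([(165,45),(397,45)]),.046);print("boss",b.round(4),b.mean(0)-np.r_[c,0])
l=world(d,A([(505,430),(618,428),(645,475),(523,476)]),.082);print("lug",l.round(4))
```

```text
centre [ 0.5039 -0.0293] r 0.0492
0.064 94.38
0.053 94.31
0.0647 5.03
0.0535 5.25
0.0637 -175.24
0.0526 -175.08
0.051 -84.16
0.0611 -84.41
ptr [0.5161 0.0174 0.054 ] 0.0482 75.44
clip [[ 0.6122 -0.0036  0.108 ]
 [ 0.6148 -0.0377  0.108 ]
 [ 0.5908 -0.0407  0.108 ]
 [ 0.5879 -0.0039  0.108 ]] [ 0.6014 -0.0215  0.108 ]
0.09780360825880559 4.560914537130325
boss [[ 0.6186  0.0104  0.046 ]
 [ 0.6234 -0.0522  0.046 ]] [0.11705215 0.00837513 0.046     ]
lug [[ 0.5287 -0.0883  0.082 ]
 [ 0.5316 -0.1185  0.082 ]
 [ 0.5182 -0.1281  0.082 ]
 [ 0.5154 -0.0949  0.082 ]]
```

{"op": "jog_arm", "data": {"dr": [[0,0,0],[0,0,0],[0,0,0],[0,0,0],[0,0,0],[0,0,0],[0,0,0],[0,0,0],[0,0,0],[0,0,0]], "slide": [[-0.0088,-0.0145,0],[0,0,0.03],[0,0,0.03],[0,0,0.03],[0,0,0.03],[0,0,0.02],[0,0,0.019],[0,0,0],[0,0,0],[0,0,0]], "gripper": [1,1,1,1,1,1,1,1,1,1]}}

```text
time_s: 3.2
position: [0.6022, -0.0214, 0.0847]
tool_rot: [[0.077, -0.997, 0.002], [-0.997, -0.077, -0.001], [0.001, -0.002, -1.0]]
ft_force: [-0.0, 0.8, 0.0]
grip_width: 0.0854
```

{"op": "jog_arm", "data": {"dr": [[0,0,0],[0,0,0],[0,0,0],[0,0,0],[0,0,0],[0,0,0],[0,0,0],[0,0,0],[0,0,0],[0,0,0]], "slide": [[0,0,0],[0,0,0],[0,0,0],[0,0,0],[0,0,0],[0,0,0],[0,0,0],[0,0,0],[0,0,0],[0,0,0]], "gripper": [-0.4,-0.4,-0.4,-0.4,-0.4,-0.4,-0.4,-0.4,-0.4,-0.4], "force": 70}}

```text
time_s: 4.2
position: [0.6018, -0.0209, 0.0838]
tool_rot: [[0.078, -0.997, 0.001], [-0.997, -0.078, -0.0], [0.0, -0.001, -1.0]]
ft_force: [-1.6, 0.9, 4.8]
grip_width: 0.0352
```

Run:
```python
from h import *
o=st(); d=snap("scene","2"); crop(d,170,110,130,140,5,"pics/s2c.png")
```

```text
t 4.2 p [ 0.6018 -0.0209  0.0838] q [-13.2  35.5  78.5   0.   65.9  72.3] F [-1.6  0.9  4.8] w 0.0352
[[0.0778, -0.997, 0.0007], [-0.997, -0.0778, -0.0001], [0.0001, -0.0007, -1.0]]
```

View pics/s2c.png

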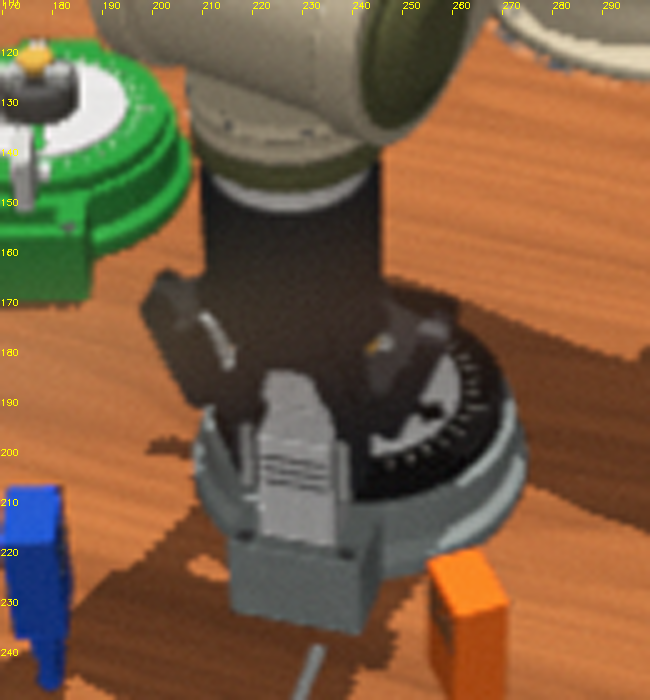

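The fingers hold the clip at (232,195) and the width is 35 mm. Pulling straight up.

{"op": "jog_arm", "data": {"dr": [[0,0,0],[0,0,0],[0,0,0],[0,0,0],[0,0,0],[0,0,0],[0,0,0],[0,0,0],[0,0,0],[0,0,0]], "slide": [[0,0,-0.004],[0,0,-0.004],[0,0,-0.004],[0,0,-0.006],[0,0,-0.01],[0,0,-0.01],[0,0,-0.012],[0,0,-0.02],[0,0,-0.02],[0,0,-0.02]], "gripper": [-0.4,-0.4,-0.4,-0.4,-0.4,-0.4,-0.4,-0.4,-0.4,-0.4]}}

```text
time_s: 5.25
position: [0.6015, -0.021, 0.1952]
tool_rot: [[0.078, -0.997, 0.001], [-0.997, -0.078, -0.0], [0.0, -0.001, -1.0]]
ft_force: [0.3, 0.0, -1.0]
grip_width: 0.0353
```

Run:
```python
from h import *
o=st(); d=snap("scene","3"); crop(d,170,90,130,150,5,"pics/s3c.png")
```

```text
t 5.25 p [ 0.6015 -0.021   0.1952] q [-13.3  29.   70.3  -0.   80.7  72.3] F [ 0.3  0.  -1. ] w 0.0353
[[0.0777, -0.997, 0.0007], [-0.997, -0.0777, -0.0002], [0.0003, -0.0007, -1.0]]
```

View pics/s3c.png

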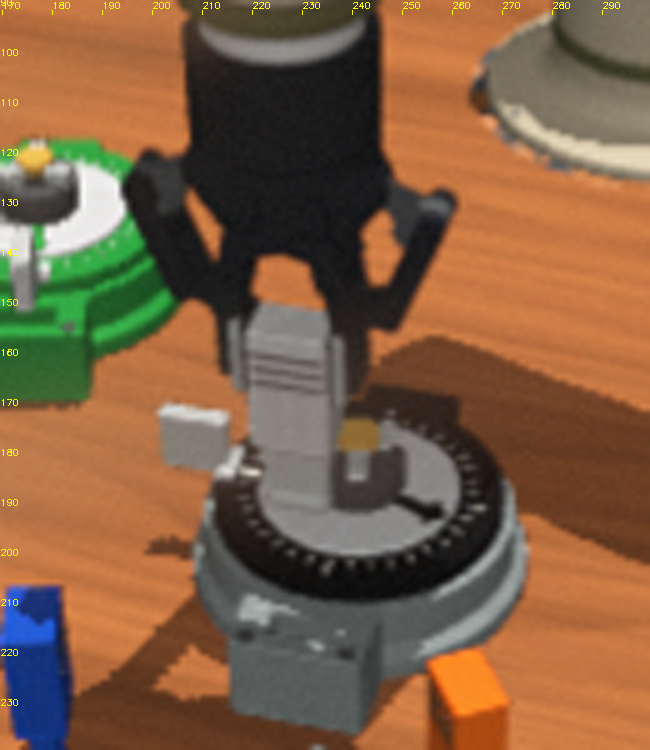

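The clip is out, with its foot at about (232,190) in the image and well above the boss. Now carrying it over to the tray.

{"op": "jog_arm", "data": {"dr": [[0,0,-0.115],[0,0,-0.115],[0,0,-0.114],[0,0,0],[0,0,0],[0,0,0],[0,0,0],[0,0,0],[0,0,0],[0,0,0]], "slide": [[0,0,-0.01],[0,0,-0.01],[0,0,-0.01],[-0.0378,-0.0172,0],[-0.0378,-0.0172,0],[-0.0378,-0.0172,0],[-0.0378,-0.0172,0],[-0.0378,-0.0172,0],[-0.0378,-0.0172,0],[-0.0378,-0.0172,0]], "gripper": [-0.4,-0.4,-0.4,-0.4,-0.4,-0.4,-0.4,-0.4,-0.4,-0.4]}}

```text
time_s: 6.3
position: [0.6028, 0.2714, 0.2235]
tool_rot: [[0.409, -0.912, 0.0], [-0.912, -0.409, -0.0], [0.0, -0.0, -1.0]]
ft_force: [1.0, 0.4, -0.9]
grip_width: 0.0355
```

{"op": "jog_arm", "data": {"dr": [[0.12,0,0],[0.12,0,0],[0.12,0,0],[0.12,0,0],[0.12,0,0],[0.12,0,0],[0.12,0,0],[0.12,0,0],[0,0,0],[0,0,0]], "slide": [[0,0,0],[0,0,0],[0,0,0],[0,0,0],[0,0,0],[0,0,0],[0,0,0],[0,0,0],[0,0,0],[0,0,0]], "gripper": [-0.4,-0.4,-0.4,-0.4,-0.4,-0.4,-0.4,-0.4,-0.4,-0.4]}}

```text
time_s: 7.3
position: [0.6028, 0.2752, 0.2244]
tool_rot: [[0.427, -0.578, 0.696], [-0.904, -0.263, 0.336], [-0.011, -0.773, -0.635]]
ft_force: [0.5, 0.3, 0.1]
grip_width: 0.0354
```

Run:
```python
from h import *
o=st(); snap("scene","4")
R=o["tool_rot"];print(np.degrees(np.arccos(-R[2,2])), np.degrees(np.arctan2(R[1,2],R[0,2])))
totool(o,np.array([.594,.266,.11])-o["position"])
```

```text
t 7.3 p [0.6028 0.2752 0.2244] q [ 9.6 20.9 96.1 43.2 18.3 38.7] F [0.5 0.3 0.1] w 0.0354
[[0.4265, -0.5779, 0.6958], [-0.9044, -0.2629, 0.336], [-0.0113, -0.7726, -0.6348]]
50.59373474550161 25.78036885605289
tool slide [0.0059 0.0959 0.0634]
```

View pics/scene4.png

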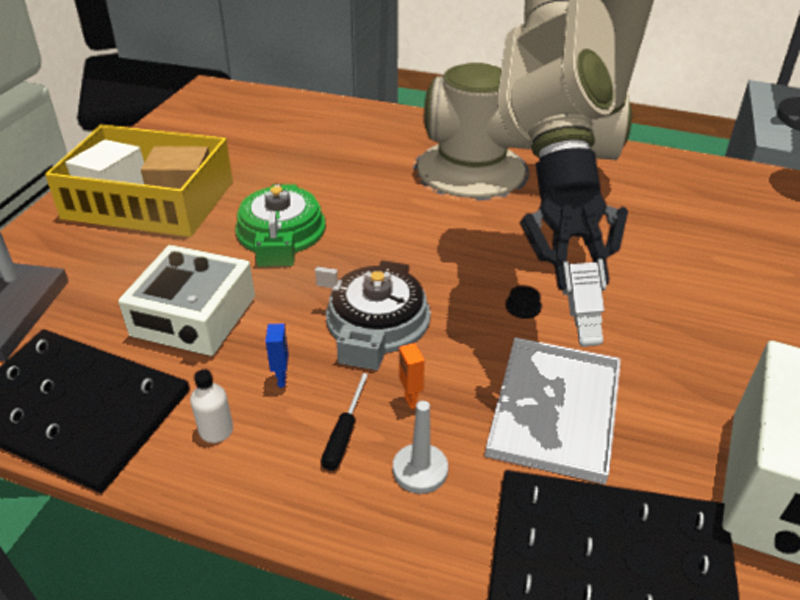

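The clip is held tilted about 50° above the tray at roughly (585,300), but wrist joint 5 is close to its limit. I'll turn the tilt direction sideways to get more room.

{"op": "jog_arm", "data": {"dr": [[0,-0.1,-0.08],[0,-0.1,-0.08],[0,-0.1,-0.08],[0,-0.1,-0.08],[0,-0.07,-0.06],[0,0,0],[0,0,0],[0,0,0],[0,0,0],[0,0,0]], "slide": [[0,0,0],[0,0,0],[0,0,0],[0,0,0],[0,0,0],[0,0,0],[0,0,0],[0,0,0],[0,0,0],[0,0,0]], "gripper": [-0.4,-0.4,-0.4,-0.4,-0.4,-0.4,-0.4,-0.4,-0.4,-0.4]}}

```text
time_s: 8.35
position: [0.602, 0.2754, 0.2233]
tool_rot: [[0.85, -0.343, 0.4], [-0.527, -0.53, 0.664], [-0.015, -0.775, -0.631]]
ft_force: [0.6, 1.0, -1.2]
grip_width: 0.0355
```

Run:
```python
from h import *
o=st()
R=o["tool_rot"];print(np.degrees(np.arccos(-R[2,2])), np.degrees(np.arctan2(R[1,2],R[0,2])))
totool(o,np.array([.602,.265,.11])-o["position"])
totool(o,np.array([0,0,-.01]))
```

```text
t 8.35 p [0.602  0.2754 0.2233] q [-0.7 24.8 89.6 58.3 51.8 -1. ] F [ 0.6  1.  -1.2] w 0.0355
[[0.8499, -0.3428, 0.4003], [-0.5268, -0.5303, 0.6643], [-0.0155, -0.7754, -0.6313]]
50.85512447105571 58.929538025250366
tool slide [0.0072 0.0934 0.0646]
tool slide [0.0002 0.0078 0.0063]
```

{"op": "jog_arm", "data": {"dr": [[0,0,0],[0,0,0],[0,0,0],[0,0,0],[0,0,0],[0,0,0],[0,0,0],[0,0,0],[0,0,0],[0,0,0]], "slide": [[0.0018,0.0234,0.0161],[0.0018,0.0234,0.0161],[0.0018,0.0234,0.0161],[0.0018,0.0234,0.0161],[0,0.011,0.009],[0,0.011,0.009],[0,0.008,0.0065],[0,0,0],[0,0,0],[0,0,0]], "gripper": [-0.4,-0.4,-0.4,-0.4,-0.4,-0.4,-0.4,-0.4,-0.4,-0.4]}}

```text
time_s: 9.35
position: [0.6021, 0.2648, 0.0719]
tool_rot: [[0.85, -0.342, 0.401], [-0.527, -0.53, 0.664], [-0.014, -0.776, -0.631]]
ft_force: [-0.7, -0.2, -0.3]
grip_width: 0.0351
```

Run:
```python
from h import *
o=st(); d=snap("scene","5"); crop(d,280,140,130,180,4,"pics/s5c.png")
R=o["tool_rot"];f=o["position"]+R[:,2]*.076;print("foot",f, "low", f[2]-.006*np.sqrt(1-R[2,2]**2))
totool(o,np.array([0,0,-.01]))
```

```text
t 9.35 p [0.6021 0.2648 0.0719] q [ -1.9  38.2  98.2  76.6  44.1 -29. ] F [-0.7 -0.2 -0.3] w 0.0351
[[0.8498, -0.3418, 0.4012], [-0.5268, -0.5301, 0.6644], [-0.0144, -0.776, -0.6306]]
foot [0.63255811 0.31528076 0.0239871 ] low 0.01933026356199189
tool slide [0.0001 0.0078 0.0063]
```

View pics/s5c.png

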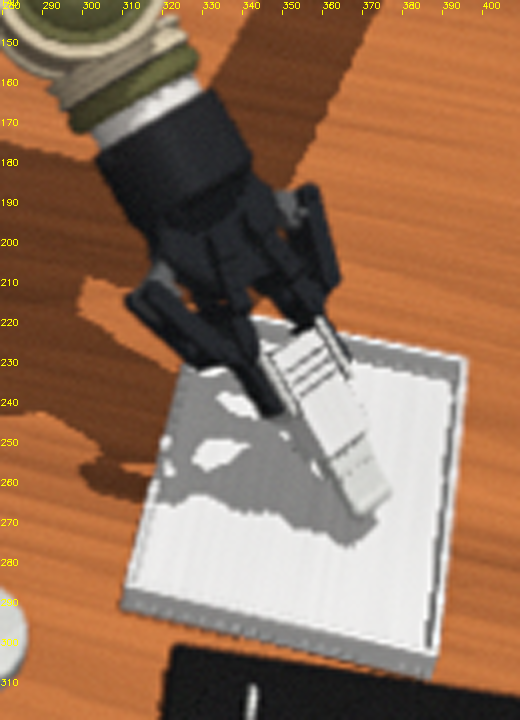

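{"op": "jog_arm", "data": {"dr": [[0.075,0,0],[0.075,0,0],[0,0,0],[0,0,0],[0,0,0],[0,0,0],[0,0,0],[0,0,0],[0,0,0],[0,0,0]], "slide": [[0,0,0],[0,0,0],[0,0.006,0.0035],[0,0.006,0.0035],[0,0.005,0.003],[0,0.002,0.0012],[0,0,0],[0,0,0],[0,0,0],[0,0,0]], "gripper": [-0.4,-0.4,-0.4,-0.4,-0.4,-0.4,-0.4,-0.4,-0.4,-0.4], "force": 40}}

```text
time_s: 10.4
position: [0.6016, 0.2649, 0.0493]
tool_rot: [[0.85, -0.279, 0.447], [-0.527, -0.425, 0.736], [-0.015, -0.861, -0.508]]
ft_force: [-0.0, -0.5, -1.0]
grip_width: 0.0351
```

Run:
```python
from h import *
o=st(); 
R=o["tool_rot"];f=o["position"]+R[:,2]*.076;print("foot",f, "low", f[2]-.006*np.sqrt(1-R[2,2]**2))
totool(o,np.array([0,0,-.01]))
```

```text
t 10.4 p [0.6016 0.2649 0.0493] q [ -4.   43.3 101.8  92.5  50.  -47.4] F [-0.  -0.5 -1. ] w 0.0351
[[0.8499, -0.2787, 0.4473], [-0.5268, -0.4249, 0.7362], [-0.0151, -0.8613, -0.508]]
foot [0.63554824 0.32085314 0.01068744] low 0.005519128778953288
tool slide [0.0002 0.0086 0.0051]
```

{"op": "jog_arm", "data": {"dr": [[0,0,0],[0,0,0],[0,0,0],[0,0,0],[0,0,0],[0,0,0],[0,0,0],[0,0,0],[0,0,0],[0,0,0]], "slide": [[0,0,0],[0,0,0],[0,0,0],[0,0,0],[0,0,0],[0,0,0],[0,0,0],[0,0,0],[0,0,0],[0,0,0]], "gripper": [0,0.3,0.6,0.6,0.6,0.6,0.6,0.6,0.6,0.6]}}

```text
time_s: 11.4
position: [0.6015, 0.2649, 0.049]
tool_rot: [[0.85, -0.279, 0.447], [-0.527, -0.425, 0.736], [-0.016, -0.861, -0.508]]
ft_force: [0.6, -0.6, 0.1]
grip_width: 0.0682
```

Run:
```python
from h import *
o=st(); d=snap("scene","6"); crop(d,280,140,130,180,4,"pics/s6c.png")
```

```text
t 11.4 p [0.6015 0.2649 0.049 ] q [ -4.   43.3 101.9  92.5  50.  -47.5] F [ 0.6 -0.6  0.1] w 0.0682
[[0.8498, -0.2791, 0.4471], [-0.5269, -0.4248, 0.7362], [-0.0155, -0.8612, -0.508]]
```

View pics/s6c.png

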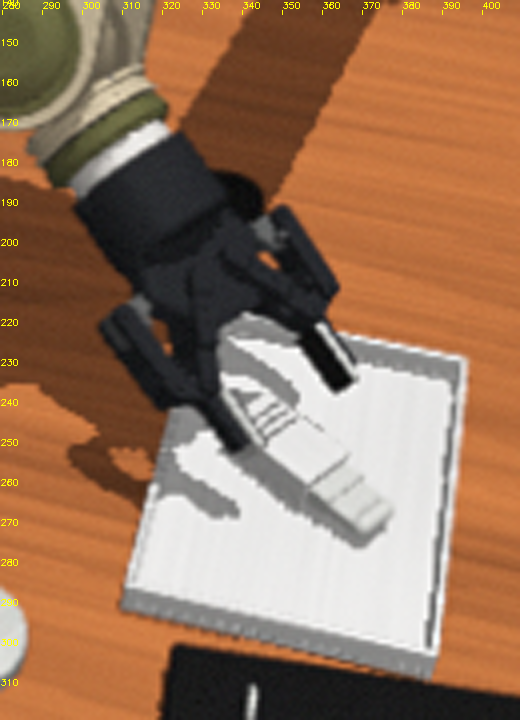

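The clip lies flat in the tray at about (345,255) in the image, clear of both fingers. Backing off along the tool, then up, then levelling the tool.

{"op": "jog_arm", "data": {"dr": [[0,0,0],[0,0,0],[0,0,0],[0,0,0],[0,0,0],[0,0,0],[-0.14,0,0],[-0.14,0,0],[-0.14,0,0],[-0.14,0,0]], "slide": [[0,0,-0.015],[0,0,-0.02],[0,-0.026,-0.015],[0,-0.026,-0.015],[0,-0.034,-0.02],[0,-0.034,-0.02],[0,0,0],[0,0,0],[0,0,0],[0,0,0]], "gripper": [0.6,0.6,0.6,0.6,0.6,0.6,0.6,0.6,0.6,0.6]}}

```text
time_s: 12.45
position: [0.5876, 0.237, 0.2068]
tool_rot: [[0.848, -0.476, 0.231], [-0.529, -0.752, 0.394], [-0.013, -0.456, -0.89]]
ft_force: [-1.6, 0.1, -0.6]
grip_width: 0.0684
```

{"op": "jog_arm", "data": {"dr": [[-0.14,0,0],[-0.14,0,0],[-0.14,0,0],[-0.058,0,0],[0,0,0.14],[0,0,0.14],[0,0,0.14],[0,0,0.14],[0,0,0.14],[0,0,0.14]], "slide": [[0,0,0],[0,0,0],[0,0,0],[0,0,0],[0,0,0],[0,0,0],[0,0,0],[0,0,0],[0,0,0],[0,0,0]], "gripper": [0.6,0.6,0.6,0.6,0.6,0.6,0.6,0.6,0.6,0.6]}}

```text
time_s: 13.45
position: [0.5874, 0.2374, 0.2059]
tool_rot: [[0.168, -0.986, -0.013], [-0.986, -0.168, 0.009], [-0.011, 0.011, -1.0]]
ft_force: [1.0, -1.2, -0.1]
grip_width: 0.0686
```

Run:
```python
from h import *
o=st(); d=snap("scene","7");t=snap("top","7")
c=np.array([.504,-.0295])
R=o["tool_rot"]; print("psi",np.degrees(np.arctan2(R[1,0],R[0,0])))
```

```text
t 13.45 p [0.5874 0.2374 0.2059] q [11.1 32.  63.1  0.7 85.6 91.3] F [ 1.  -1.2 -0.1] w 0.0686
[[0.1682, -0.9857, -0.0132], [-0.9857, -0.1683, 0.0094], [-0.0115, 0.0114, -0.9999]]
psi -80.31817674862053
```

View pics/scene7.png

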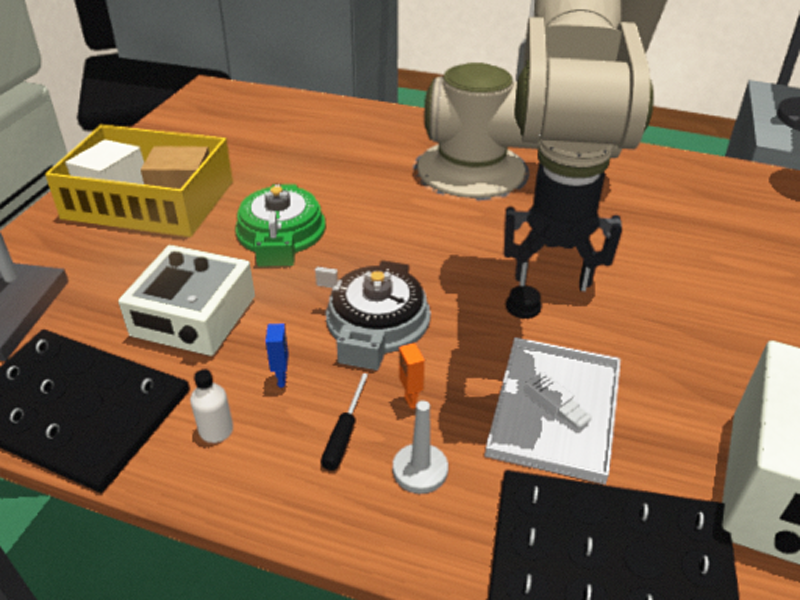

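The clip rests in the tray at about (560,402) and nothing else has moved. Moving to the lug.

{"op": "jog_arm", "data": {"dr": [[0,0,0],[0,0,0],[0,0,0],[0,0,0],[0,0,0],[0,0,0],[0,0,0],[0,0,0],[0,0,0.14],[0,0,0.14]], "slide": [[0.0421,0.0167,0],[0.0421,0.0167,0],[0.0421,0.0167,0],[0.0421,0.0167,0],[0.0421,0.0167,0],[0.0421,0.0167,0],[0.0421,0.0167,0],[0.0421,0.0167,0],[0,0,0],[0,0,0]], "gripper": [0.6,0.6,0.6,0.6,0.3,0,-0.15,-0.15,-0.15,-0.15]}}

```text
time_s: 14.55
position: [0.5144, -0.1181, 0.203]
tool_rot: [[-0.108, -0.994, -0.013], [-0.994, 0.108, 0.01], [-0.009, 0.014, -1.0]]
ft_force: [0.0, 0.4, 0.3]
grip_width: 0.0365
```

{"op": "jog_arm", "data": {"dr": [[0,0,0.14],[0,0,0.14],[0,0,0.14],[0,0,0.14],[0,0,0.14],[0,0,0.14],[0,0,0.14],[0,0,0.14],[0,0,0.14],[0,0,0.104]], "slide": [[0,0,0],[0,0,0],[0,0,0],[0,0,0],[0,0,0],[0,0,0],[0,0,0],[0,0,0],[0,0,0],[0,0,0]], "gripper": [-0.15,-0.15,-0.15,-0.15,-0.15,-0.15,-0.15,-0.15,-0.15,-0.15]}}

```text
time_s: 15.55
position: [0.5147, -0.1166, 0.203]
tool_rot: [[-0.995, -0.101, -0.013], [-0.101, 0.995, 0.01], [0.012, 0.011, -1.0]]
ft_force: [-0.1, 0.2, 0.3]
grip_width: 0.0367
```

Run:
```python
from h import *
o=st(); d=snap("wrist","8")
R=o["tool_rot"]; print("psi",np.degrees(np.arctan2(R[1,0],R[0,0])))
a=np.radians(-84.3); T=np.array([.504+.088*np.cos(a),-.0295+.088*np.sin(a),.067])
totool(o,T-o["position"])
# rotation needed to make tool z straight down
from scipy.spatial.transform import Rotation as Ro
ps=np.radians(-174.3);Rt=np.array([[np.cos(ps),np.sin(ps),0],[np.sin(ps),-np.cos(ps),0],[0,0,-1]])
print(Ro.from_matrix(R.T@Rt).as_rotvec().round(4))
```

```text
t 15.55 p [ 0.5147 -0.1166  0.203 ] q [-25.7  21.8  81.2   0.2  77.9 148.4] F [-0.1  0.2  0.3] w 0.0367
[[-0.9948, -0.101, -0.0129], [-0.1012, 0.9948, 0.0102], [0.0118, 0.0115, -0.9999]]
psi -174.1932081594424
tool slide [ 0.0004 -0.0018  0.136 ]
[ 0.0115 -0.0118  0.0018]
```

View pics/wrist8.png

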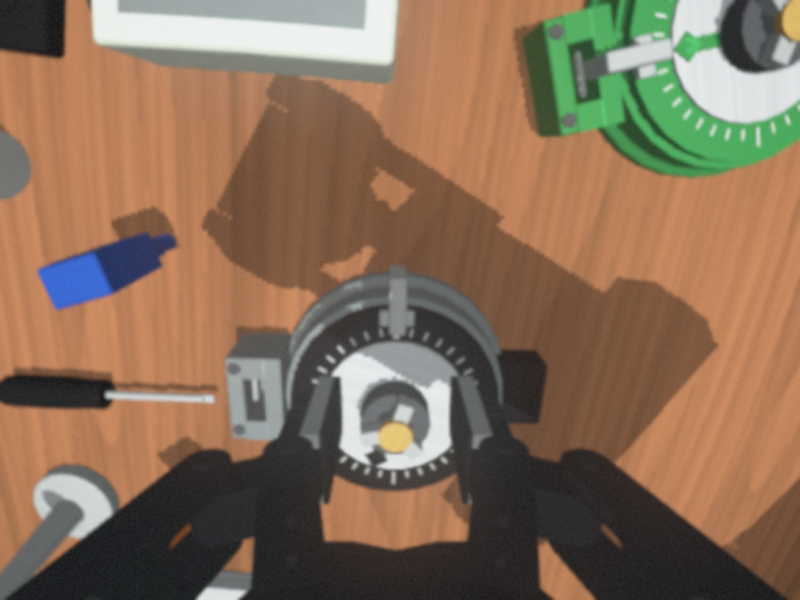

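The lug sits centred between the fingers at (398,300). Levelling the tool, descending around the lug and narrowing the fingers.

{"op": "jog_arm", "data": {"dr": [[0.0115,-0.0118,0],[0,0,0],[0,0,0],[0,0,0],[0,0,0],[0,0,0],[0,0,0],[0,0,0],[0,0,0],[0,0,0]], "slide": [[0.001,0,0],[0.001,0,0.03],[0,0,0.03],[0,0,0.03],[0,0,0.02],[0,0,0.015],[0,0,0.01],[0,0,0],[0,0,0],[0,0,0]], "gripper": [-0.15,-0.15,-0.15,-0.15,-0.15,-0.15,-0.15,-0.3,-0.4,-0.4]}}

```text
time_s: 16.6
position: [0.514, -0.1167, 0.0688]
tool_rot: [[-0.995, -0.104, 0.002], [-0.104, 0.995, -0.001], [-0.002, -0.001, -1.0]]
ft_force: [0.3, -0.2, 0.5]
grip_width: 0.0255
```

Run:
```python
from h import *
o=st(); d=snap("scene","9"); crop(d,170,90,130,150,5,"pics/s9c.png")
R=o["tool_rot"]; print("psi",np.degrees(np.arctan2(R[1,0],R[0,0])))
v=o["position"][:2]-[.504,-.0295]; print(np.hypot(*v),np.degrees(np.arctan2(v[1],v[0])))
```

```text
t 16.6 p [ 0.514  -0.1167  0.0688] q [-25.7  30.7  92.1   0.   57.  148.3] F [ 0.3 -0.2  0.5] w 0.0255
[[-0.9946, -0.1037, 0.0024], [-0.1037, 0.9946, -0.0006], [-0.0023, -0.0009, -1.0]]
psi -174.04671978900436
0.08780006642036342 -83.48677046922982
```

View pics/s9c.png

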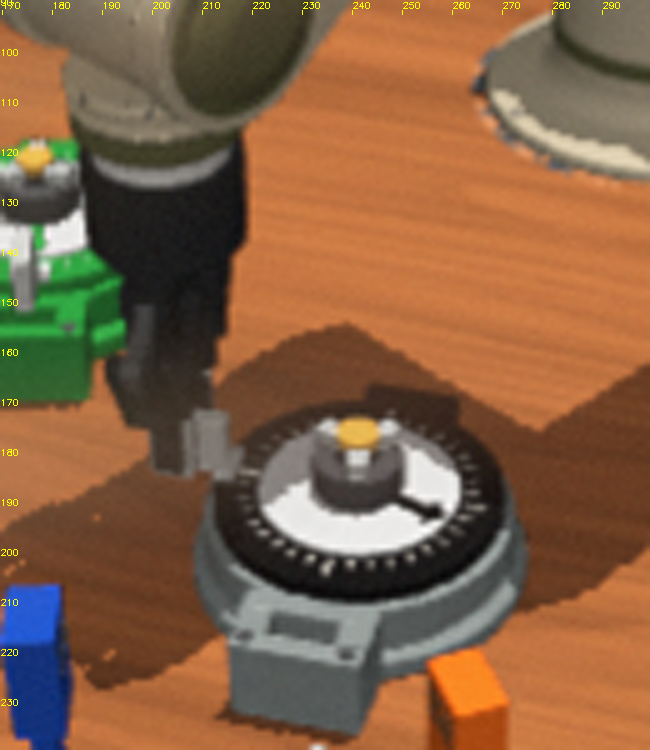

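{"op": "jog_arm", "data": {"dr": [[0,0,-0.05],[0,0,-0.05],[0,0,-0.08],[0,0,-0.08],[0,0,-0.08],[0,0,-0.08],[0,0,-0.08],[0,0,-0.08],[0,0,-0.08],[0,0,-0.08]], "slide": [[-0.0044,0.0001,0],[-0.0044,0.0001,0],[-0.007,0.0003,0],[-0.007,0.0003,0],[-0.007,0.0003,0],[-0.007,0.0003,0],[-0.007,0.0003,0],[-0.007,0.0003,0],[-0.007,0.0003,0],[-0.007,0.0003,0]], "gripper": [-0.4,-0.4,-0.4,-0.4,-0.4,-0.4,-0.4,-0.4,-0.4,-0.4]}}

```text
time_s: 17.65
position: [0.5701, -0.0878, 0.0685]
tool_rot: [[-0.662, -0.749, 0.001], [-0.749, 0.662, -0.001], [-0.0, -0.001, -1.0]]
ft_force: [-2.4, -1.5, 1.4]
grip_width: 0.0256
```

```bash
cat >> h.py <<'E'
def polar():
    o=st(); R=o["tool_rot"]; psi=np.degrees(np.arctan2(R[1,0],R[0,0]))
    v=o["position"][:2]-[.504,-.0295]; print("r",np.hypot(*v).round(4),"phi",np.degrees(np.arctan2(v[1],v[0])).round(2),"psi+90",round((psi+90+180)%360-180,2)); return o
E
python3 - <<'E'
from h import *
polar()
E
```

```text
t 17.65 p [ 0.5701 -0.0878  0.0685] q [-20.5  34.6  83.8  -0.   61.5 111. ] F [-2.4 -1.5  1.4] w 0.0256
[[-0.6624, -0.7491, 0.0011], [-0.7491, 0.6624, -0.0008], [-0.0001, -0.0013, -1.0]]
r 0.0881 phi -41.41 psi+90 -41.48
```

{"op": "jog_arm", "data": {"dr": [[0,0,-0.08],[0,0,-0.08],[0,0,-0.08],[0,0,-0.08],[0,0,-0.08],[0,0,-0.08],[0,0,-0.08],[0,0,-0.08],[0,0,-0.08],[0,0,-0.08]], "slide": [[-0.007,0.0003,0],[-0.007,0.0003,0],[-0.007,0.0003,0],[-0.007,0.0003,0],[-0.007,0.0003,0],[-0.007,0.0003,0],[-0.007,0.0003,0],[-0.007,0.0003,0],[-0.007,0.0003,0],[-0.007,0.0003,0]], "gripper": [-0.4,-0.4,-0.4,-0.4,-0.4,-0.4,-0.4,-0.4,-0.4,-0.4]}}

```text
time_s: 18.65
position: [0.5925, -0.0233, 0.0686]
tool_rot: [[0.076, -0.997, 0.003], [-0.997, -0.076, -0.001], [0.001, -0.003, -1.0]]
ft_force: [2.2, -2.8, -1.0]
grip_width: 0.026
```

{"op": "jog_arm", "data": {"dr": [[0,0,-0.08],[0,0,-0.08],[0,0,-0.08],[0,0,-0.08],[0,0,-0.08],[0,0,-0.08],[0,0,-0.08],[0,0,-0.08],[0,0,-0.08],[0,0,-0.06]], "slide": [[-0.007,0.0003,0],[-0.007,0.0003,0],[-0.007,0.0003,0],[-0.007,0.0003,0],[-0.007,0.0003,0],[-0.007,0.0003,0],[-0.007,0.0003,0],[-0.007,0.0003,0],[-0.007,0.0003,0],[-0.0053,0.0002,0]], "gripper": [-0.4,-0.4,-0.4,-0.4,-0.4,-0.4,-0.4,-0.4,-0.4,-0.4]}}

```text
time_s: 19.65
position: [0.5627, 0.0367, 0.0688]
tool_rot: [[0.755, -0.656, 0.004], [-0.656, -0.755, -0.0], [0.004, -0.003, -1.0]]
ft_force: [3.5, -0.6, -0.6]
grip_width: 0.0254
```

Run:
```python
from h import *
polar(); t=snap("top","10"); s=snap("scene","10"); w=snap("wrist","10")
crop(t,235,165,100,100,6,"pics/t10.png"); crop(s,180,150,120,100,6,"pics/s10.png")
```

```text
t 19.65 p [0.5627 0.0367 0.0688] q [-8.3 33.5 86.1  0.  60.2 32.7] F [ 3.5 -0.6 -0.6] w 0.0254
[[0.7551, -0.6556, 0.0043], [-0.6556, -0.7551, -0.0004], [0.0035, -0.0026, -1.0]]
r 0.0885 phi 48.42 psi+90 49.04
```

View pics/t10.png

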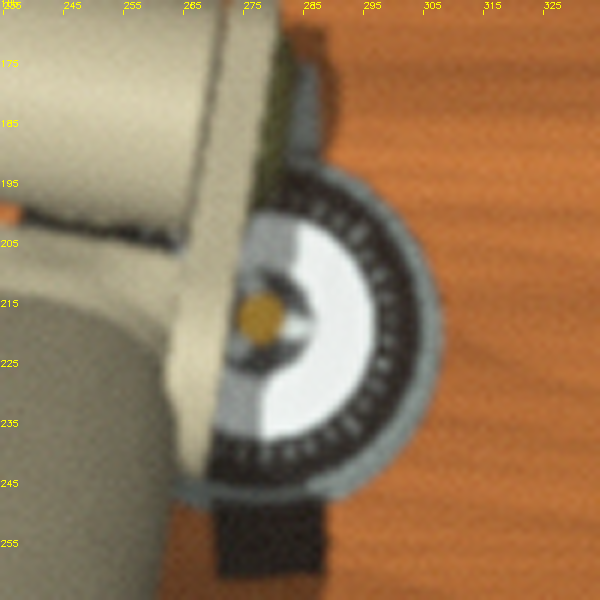

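View pics/s10.png

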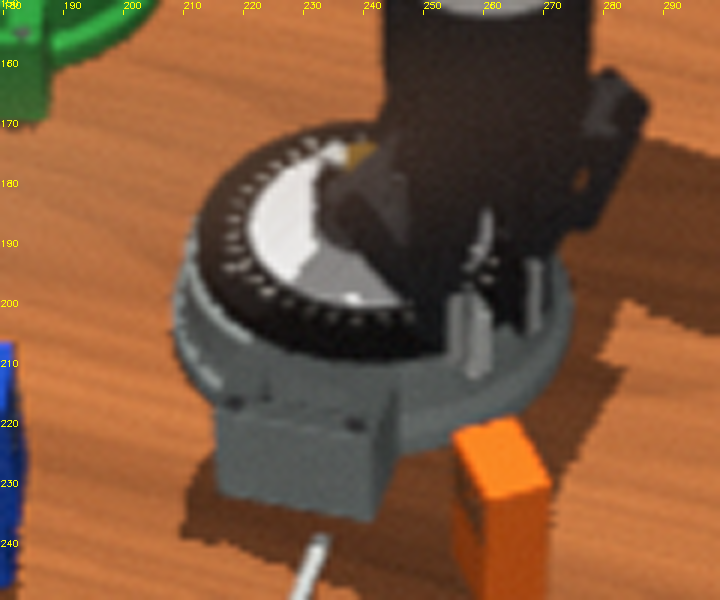

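View pics/wrist10.png

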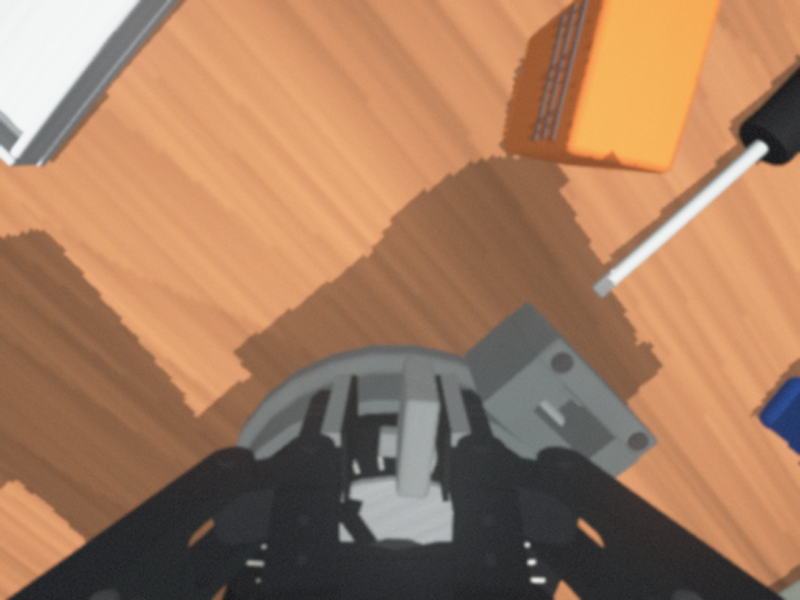

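The lug at (415,440) is pushed by the right-hand (clockwise) finger. Advancing about 24° more, then I'll ease off, rise and look.

{"op": "jog_arm", "data": {"dr": [[0,0,-0.08],[0,0,-0.08],[0,0,-0.08],[0,0,-0.08],[0,0,-0.06],[0,0,-0.03],[0,0,-0.01],[0,0,0],[0,0,0],[0,0,0]], "slide": [[-0.007,0.0003,0],[-0.007,0.0003,0],[-0.007,0.0003,0],[-0.007,0.0003,0],[-0.0053,0.0002,0],[-0.0026,0.0,0],[-0.0009,0,0],[0,0,0],[0.003,0,0],[0.003,0,0]], "gripper": [-0.4,-0.4,-0.4,-0.4,-0.4,-0.4,-0.4,-0.4,-0.4,-0.2]}}

```text
time_s: 20.8
position: [0.5354, 0.0525, 0.0677]
tool_rot: [[0.956, -0.295, -0.001], [-0.295, -0.956, 0.0], [-0.001, -0.0, -1.0]]
ft_force: [-0.0, 0.2, 0.0]
grip_width: 0.0343
```

{"op": "jog_arm", "data": {"dr": [[0,0,0],[0,0,0],[0,0,0],[0,0,0],[0,0,0],[0,0,0],[0,0,0],[0,0,0],[0,0,0],[0,0,0]], "slide": [[0,0,0],[0,0,-0.02],[0,0,-0.03],[0,0,-0.04],[0,-0.01,-0.03],[0,-0.03,0],[0,-0.03,0],[0,0,0],[0,0,0],[0,0,0]], "gripper": [-0.2,-0.2,-0.2,-0.2,-0.2,-0.2,0.2,0.6,0.8,0.8]}}

```text
time_s: 21.8
position: [0.5558, 0.1188, 0.1877]
tool_rot: [[0.956, -0.295, -0.0], [-0.295, -0.956, -0.0], [-0.0, 0.0, -1.0]]
ft_force: [-0.1, -0.2, 0.5]
grip_width: 0.0769
```

Run:
```python
from h import *
polar(); w=snap("wrist","11")
```

```text
t 21.8 p [0.5558 0.1188 0.1877] q [ 0.1 26.2 76.6 -0.  77.2 17.3] F [-0.1 -0.2  0.5] w 0.0769
[[0.9556, -0.2948, -0.0001], [-0.2948, -0.9556, -0.0001], [-0.0001, 0.0001, -1.0]]
r 0.1571 phi 70.76 psi+90 72.85
```

View pics/wrist11.png

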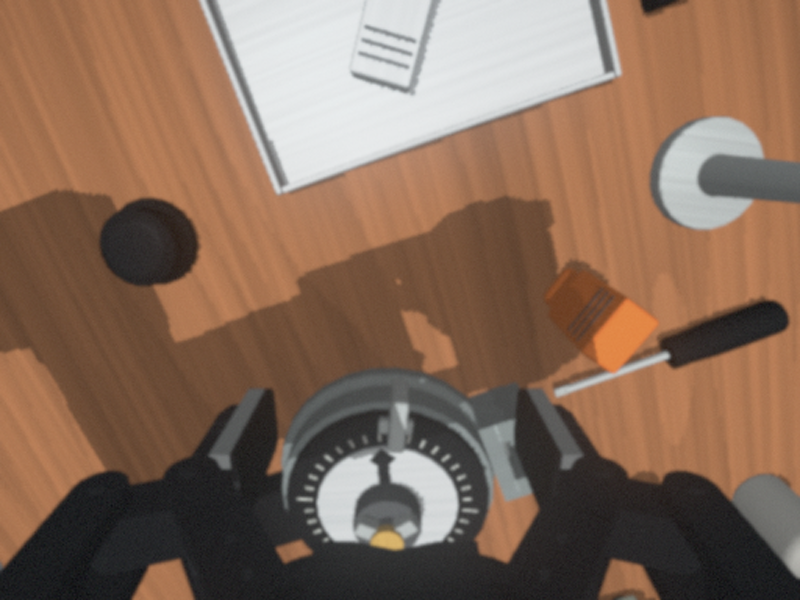

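Run:
```python
from h import *
d=load("wrist11"); crop(d,185,235,130,115,6,"pics/w11.png")
```

```text
(no output)
```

View pics/w11.png

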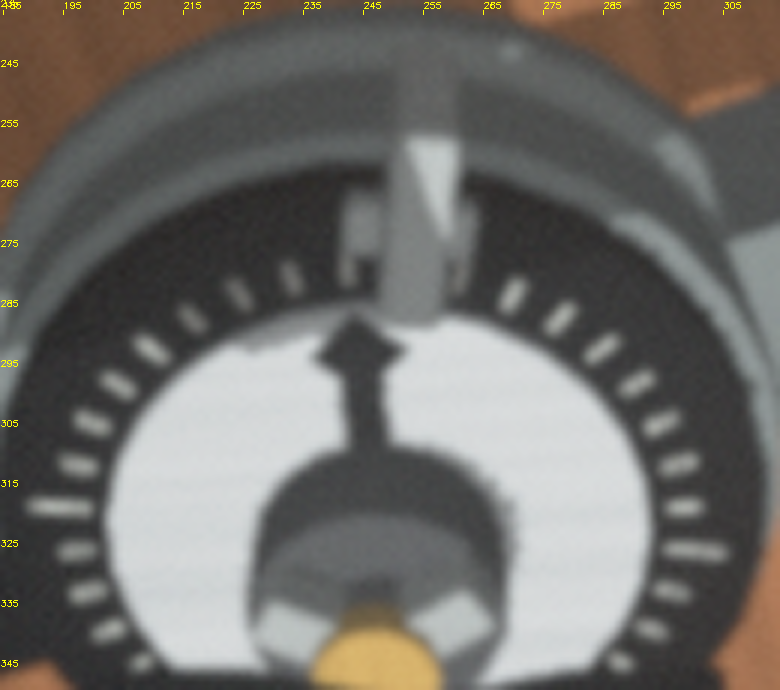

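```bash
cat >> h.py <<'E'
def circ(p):
    M=np.c_[2*p[:,:2],np.ones(len(p))]; s=np.linalg.lstsq(M,(p[:,:2]**2).sum(1),rcond=None)[0]; return s[:2],np.sqrt(s[2]+s[:2]@s[:2])
E
python3 - <<'E'
from h import *
d=load("wrist11"); A=lambda c:np.array([[185+x/6-.5,235+y/6-.5] for x,y in c])
c,r=circ(world(d,A([(107,520),(652,520),(245,348),(440,316),(150,418),(580,378),(170,667),(590,667)]),.053)); print(c,r)
for n,z,pts in [("ptr",.054,[(356,318)]),("L",.0505,[(30,505),(88,507)]),("R",.0505,[(668,549),(724,552)]),("l3,4,5 (zero+30,40..)",.0505,[(291,278),(239,294),(192,318),(151,349)]),("r (zero-20..)",.0505,[(513,296),(561,319),(602,349),(637,381)])]:
    for p in world(d,A(pts),z): v=p[:2]-c; print(n,np.hypot(*v).round(4),np.degrees(np.arctan2(v[1],v[0])).round(2))
E
```

```text
[ 0.50503697 -0.03012054] 0.04958871456175015
ptr 0.0495 77.74
L 0.0646 157.7
L 0.054 157.01
R 0.053 -21.36
R 0.0635 -21.39
l3,4,5 (zero+30,40..) 0.0571 88.61
l3,4,5 (zero+30,40..) 0.0572 98.33
l3,4,5 (zero+30,40..) 0.0572 108.11
l3,4,5 (zero+30,40..) 0.057 118.08
r (zero-20..) 0.0563 48.74
r (zero-20..) 0.0563 38.82
r (zero-20..) 0.0561 28.9
r (zero-20..) 0.0564 19.33
```

The pointer reads about 77.7° and the zero line about 68.4° in world angle, so about 9° remains. Going back down over the lug and pushing a little short of that.

{"op": "jog_arm", "data": {"dr": [[0,0,0],[0,0,0],[0,0,0],[0,0,0],[0,0,0],[0,0,0],[0,0,0],[0,0,0],[0,0,0],[0,0,0]], "slide": [[0,0,0],[0,0,0],[0,0.035,0],[0,0.035,0],[0,0,0.04],[0,0,0.04],[0,0,0.03],[0,0,0.01],[0,0,0],[0,0,0]], "gripper": [-0.2,-0.2,-0.2,-0.2,-0.2,-0.2,-0.2,-0.2,-0.4,-0.4]}}

```text
time_s: 22.85
position: [0.5364, 0.0525, 0.0693]
tool_rot: [[0.956, -0.294, 0.003], [-0.294, -0.956, -0.0], [0.003, -0.001, -1.0]]
ft_force: [0.2, 0.8, 0.1]
grip_width: 0.0254
```

Run:
```python
from h import *
o=polar()
a=np.radians(81.8);totool(o,np.array([.5045+.088*np.cos(a),-.0298+.088*np.sin(a),o["position"][2]])-o["position"])
```

```text
t 22.85 p [0.5364 0.0525 0.0693] q [-7.  31.5 90.2  0.  58.1 10.1] F [0.2 0.8 0.1] w 0.0254
[[0.9557, -0.2942, 0.0031], [-0.2942, -0.9558, -0.0001], [0.003, -0.0008, -1.0]]
r 0.0882 phi 68.44 psi+90 72.89
tool slide [-0.0199  0.0011 -0.0001]
```

{"op": "jog_arm", "data": {"dr": [[0,0,-0.07],[0,0,0],[0,0,0],[0,0,0],[0,0,0],[0,0,0],[0,0,0],[0,0,0],[0,0,0],[0,0,0]], "slide": [[0,0,0],[-0.005,0,0],[-0.004,0,0],[-0.004,0,0],[-0.003,0,0],[-0.002,0,0],[-0.001,0,0],[0,0,0],[0,0,0],[0,0,0]], "gripper": [-0.4,-0.4,-0.4,-0.4,-0.4,-0.4,-0.4,-0.4,-0.4,-0.4]}}

```text
time_s: 23.85
position: [0.5169, 0.0569, 0.0677]
tool_rot: [[0.974, -0.227, 0.0], [-0.227, -0.974, 0.0], [0.0, -0.0, -1.0]]
ft_force: [2.3, -0.2, 0.7]
grip_width: 0.0257
```

Run:
```python
from h import *
o=polar()
```

```text
t 23.85 p [0.5169 0.0569 0.0677] q [-6.8 30.3 93.2  0.  56.5  6.3] F [ 2.3 -0.2  0.7] w 0.0257
[[0.974, -0.2267, 0.0001], [-0.2267, -0.974, 0.0001], [0.0, -0.0001, -1.0]]
r 0.0873 phi 81.51 psi+90 76.9
```

{"op": "jog_arm", "data": {"dr": [[0,0,0],[0,0,0],[0,0,0],[0,0,0],[0,0,0],[0,0,0],[0,0,0],[0,0,0],[0,0,0],[0,0,0]], "slide": [[0.003,0,0],[0.003,0,0],[0,0,-0.02],[0,0,-0.04],[0,0,-0.05],[0,0,-0.05],[0,0,-0.02],[0,0,0],[0,0,0],[0,0,0]], "gripper": [-0.3,-0.2,-0.2,-0.2,-0.2,-0.2,-0.2,0.4,0.8,0.8]}}

```text
time_s: 24.85
position: [0.5222, 0.0556, 0.2462]
tool_rot: [[0.974, -0.227, -0.003], [-0.227, -0.974, 0.001], [-0.003, 0.0, -1.0]]
ft_force: [-0.6, -0.3, -0.4]
grip_width: 0.0756
```

Run:
```python
from h import *
polar(); w=snap("wrist","12"); crop(w,190,180,115,100,7,"pics/w12.png")
```

```text
t 24.85 p [0.5222 0.0556 0.2462] q [-6.9 19.2 77.7  0.  83.2  6.2] F [-0.6 -0.3 -0.4] w 0.0756
[[0.974, -0.2267, -0.0026], [-0.2267, -0.974, 0.0006], [-0.0027, 0.0, -1.0]]
r 0.087 phi 77.92 psi+90 76.9
```

View pics/w12.png

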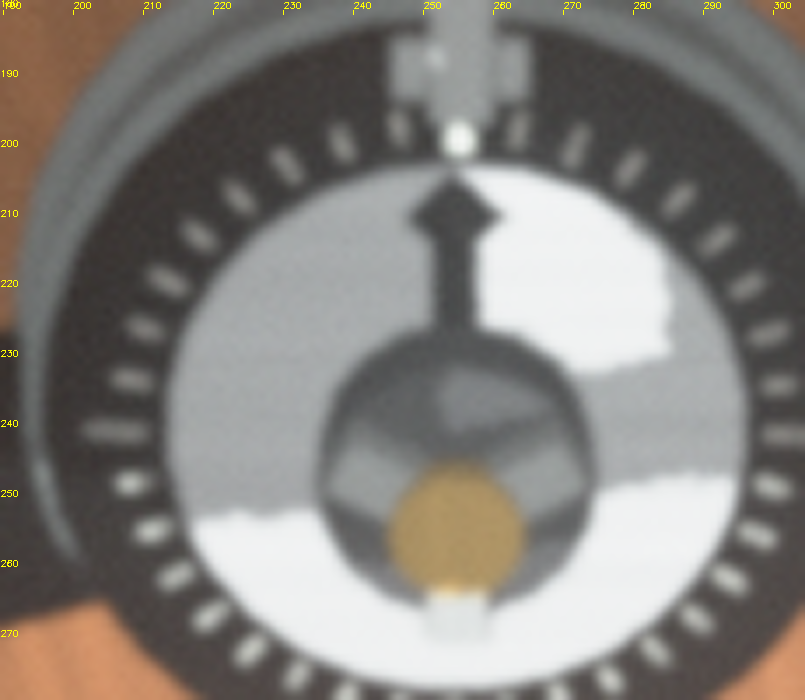

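The zero line's inner end is at crop (460,140) and the pointer tip at (453,175). A small remainder is left, so I'll measure it.

```bash
cat > m.py <<'E'
from h import *
d=load("wrist12"); A=lambda c:np.array([[190+x/7-.5,180+y/7-.5] for x,y in c])
c,r=circ(world(d,A([(166,420),(747,420),(458,163),(457,690),(230,250),(680,245),(196,540),(715,545)]),.053)); print("centre",c.round(4),r.round(4))
def ang(pts,z):
    out=[]
    for p in world(d,A(pts),z): v=p[:2]-c; out.append((np.hypot(*v).round(4),np.degrees(np.arctan2(v[1],v[0])).round(2)))
    return out
print("ptr tip, head mid, shaft mid",ang([(453,172),(455,213),(454,290)],.054))
print("zero",ang([(460,140),(460,155)],.0505))
k=lambda l:[ (a-o) for (r_,a),o in l]
L=ang([(399,129),(342,145),(287,166),(238,197),(200,237),(167,281),(144,329),(130,380)],.0505)
print("L",[round(a-10*(i+1),2) for i,(_,a) in enumerate(L)],[x for x,_ in L])
Rr=ang([(519,131),(576,147),(631,168),(680,200),(717,240),(748,286),(770,333),(779,385)],.0505)
print("R",[round(a+10*(i+1),2) for i,(_,a) in enumerate(Rr)],[x for x,_ in Rr])
print("long",ang([(85,429),(145,433),(765,434),(800,434)],.0505))
B=ang([(130,484),(152,531),(176,577),(210,618),(252,653),(298,677)],.0505)
print("BL",[round(a-100-10*i,2) for i,(_,a) in enumerate(B)])
B=ang([(772,487),(757,535),(730,581),(696,620),(655,653),(609,680)],.0505)
print("BR",[round(a+100+10*i,2) for i,(_,a) in enumerate(B)])
E
python3 m.py
```

```text
centre [ 0.5051 -0.0281] 0.05
ptr tip, head mid, shaft mid [(np.float64(0.0481), np.float64(77.86)), (np.float64(0.041), np.float64(77.54)), (np.float64(0.0273), np.float64(78.1))]
zero [(np.float64(0.0524), np.float64(76.54)), (np.float64(0.0498), np.float64(76.51))]
L [np.float64(76.97), np.float64(77.15), np.float64(77.34), np.float64(77.51), np.float64(77.47), np.float64(77.62), np.float64(77.63), np.float64(77.72)] [np.float64(0.0551), np.float64(0.0549), np.float64(0.0555), np.float64(0.0558), np.float64(0.0555), np.float64(0.0558), np.float64(0.0561), np.float64(0.0565)]
R [np.float64(76.44), np.float64(76.22), np.float64(76.02), np.float64(75.72), np.float64(75.86), np.float64(75.55), np.float64(75.73), np.float64(75.55)] [np.float64(0.0549), np.float64(0.0548), np.float64(0.0555), np.float64(0.0558), np.float64(0.0555), np.float64(0.0556), np.float64(0.0559), np.float64(0.0556)]
long [(np.float64(0.0639), np.float64(167.19)), (np.float64(0.0536), np.float64(167.99)), (np.float64(0.053), np.float64(-14.09)), (np.float64(0.0591), np.float64(-14.0))]
BL [np.float64(77.76), np.float64(-282.44), np.float64(-282.49), np.float64(-282.45), np.float64(-282.3), np.float64(-282.81)]
BR [np.float64(75.4), np.float64(75.56), np.float64(75.29), np.float64(75.46), np.float64(75.6), np.float64(75.72)]
```

About 1.2° (1.8 mm at the lug) remains. I'll repeat the same approach and end 1.8 mm further.

{"op": "jog_arm", "data": {"dr": [[0,0,0],[0,0,0],[0,0,0],[0,0,0],[0,0,0],[0,0,0],[0,0,0],[0,0,0],[0,0,0],[0,0,0]], "slide": [[0,0,0],[0,0,0],[0,0,0.05],[0,0,0.05],[0,0,0.04],[0,0,0.02],[0,0,0.01],[0,0,0.01],[0,0,0],[0,0,0]], "gripper": [-0.2,-0.2,-0.2,-0.2,-0.2,-0.2,-0.2,-0.2,-0.4,-0.4]}}

```text
time_s: 25.9
position: [0.5234, 0.0555, 0.0687]
tool_rot: [[0.974, -0.226, 0.002], [-0.226, -0.974, -0.0], [0.002, -0.0, -1.0]]
ft_force: [0.1, -0.5, 0.7]
grip_width: 0.0257
```

{"op": "jog_arm", "data": {"dr": [[0,0,-0.02],[0,0,0],[0,0,0],[0,0,0],[0,0,0],[0,0,0],[0,0,0],[0,0,0],[0,0,0],[0,0,0]], "slide": [[0,0,0],[-0.003,0,0],[-0.0025,0,0],[-0.001,0,0],[-0.0007,0,0],[-0.0006,0,0],[0,0,0],[0,0,0],[0,0,0],[0,0,0]], "gripper": [-0.4,-0.4,-0.4,-0.4,-0.4,-0.4,-0.4,-0.4,-0.4,-0.4]}}

```text
time_s: 26.9
position: [0.5154, 0.0572, 0.0679]
tool_rot: [[0.978, -0.207, 0.001], [-0.207, -0.978, 0.0], [0.001, -0.0, -1.0]]
ft_force: [2.2, -0.1, 1.9]
grip_width: 0.0257
```

Run:
```python
from h import *
polar()
```

```text
t 26.9 p [0.5154 0.0572 0.0679] q [-6.8 30.2 93.5  0.  56.3  5.2] F [ 2.2 -0.1  1.9] w 0.0257
[[0.9783, -0.2071, 0.0009], [-0.2071, -0.9783, 0.0002], [0.0009, -0.0003, -1.0]]
r 0.0874 phi 82.53 psi+90 78.05
```

{"op": "jog_arm", "data": {"dr": [[0,0,0],[0,0,0],[0,0,0],[0,0,0],[0,0,0],[0,0,0],[0,0,0],[0,0,0],[0,0,0],[0,0,0]], "slide": [[0.003,0,0],[0.003,0,0],[0,0,-0.02],[0,0,-0.04],[0,0,-0.05],[0,0,-0.05],[0,0,-0.02],[0,0,0],[0,0,0],[0,0,0]], "gripper": [-0.3,-0.2,-0.2,-0.2,-0.2,-0.2,-0.2,0.4,0.8,0.8]}}

```text
time_s: 27.9
position: [0.5204, 0.056, 0.2462]
tool_rot: [[0.978, -0.207, -0.003], [-0.207, -0.978, 0.001], [-0.003, 0.0, -1.0]]
ft_force: [0.2, -0.3, -0.2]
grip_width: 0.0758
```

Run:
```python
from h import *
polar(); w=snap("wrist","13"); crop(w,190,180,115,100,7,"pics/w13.png")
```

```text
t 27.9 p [0.5204 0.056  0.2462] q [-6.8 19.  78.   0.  83.1  5.1] F [ 0.2 -0.3 -0.2] w 0.0758
[[0.9783, -0.2071, -0.0027], [-0.2071, -0.9783, 0.0006], [-0.0028, 0.0, -1.0]]
r 0.087 phi 79.13 psi+90 78.05
```

View pics/w13.png

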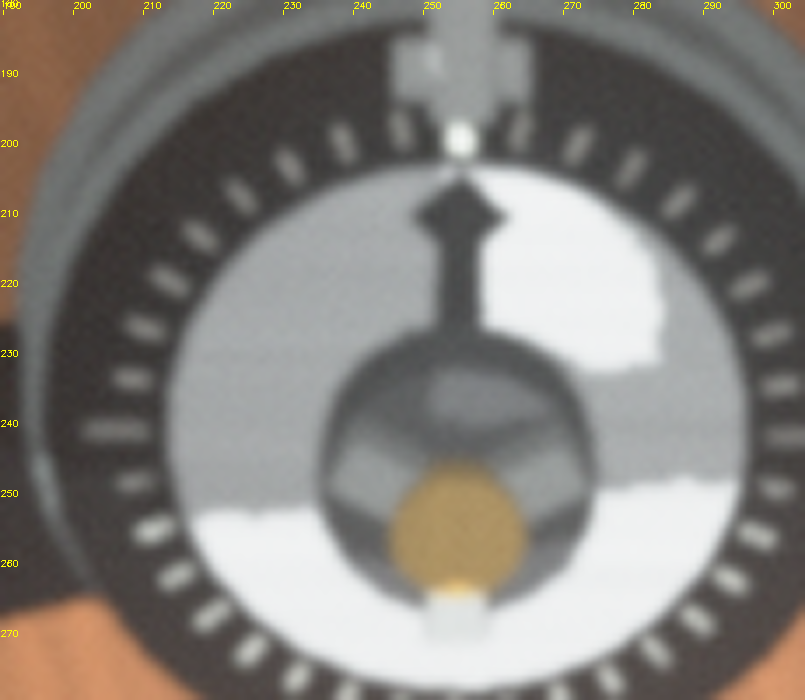

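The pointer tip at crop (461,175) and the zero line at (461,140) now line up. Checking numerically, then the rest of the scene.

Run:
```python
from h import *
d=load("wrist13"); A=lambda c:np.array([[190+x/7-.5,180+y/7-.5] for x,y in c])
c,r=circ(world(d,A([(166,420),(749,420),(458,163),(457,690),(230,250),(683,245),(196,540),(717,545)]),.053)); print(c,r)
ang=lambda pts,z:[np.degrees(np.arctan2(*(p[:2]-c)[::-1])).round(2) for p in world(d,A(pts),z)]
print("ptr",ang([(460.5,174),(461,213),(461,290)],.054),"zero",ang([(461,140),(461,155)],.0505))
L=ang([(402,130),(344,145),(290,167),(241,198),(202,238),(169,281)],.0505);R=ang([(520,132),(578,148),(633,168),(680,202),(719,240),(749,286)],.0505)
print("ticks avg",[(a+b)/2 for a,b in zip(L,R)])
s=snap("scene","13")
```

```text
[ 0.50510555 -0.02808343] 0.05009031448102101
ptr [np.float64(77.78), np.float64(77.58), np.float64(77.21)] zero [np.float64(77.71), np.float64(77.68)]
ticks avg [np.float64(77.71), np.float64(77.66), np.float64(77.67), np.float64(77.65), np.float64(77.795), np.float64(77.705)]
```

View pics/scene13.png

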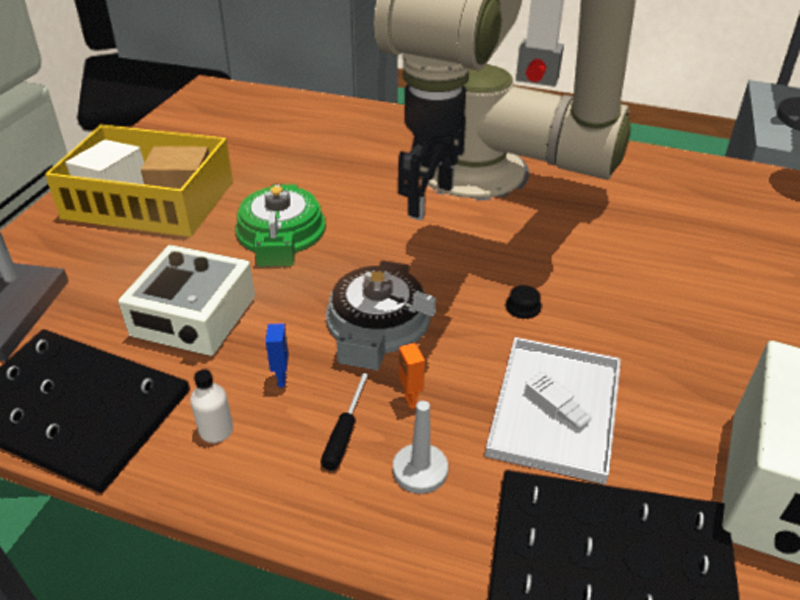

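The clip lies in the tray at (557,400), the loose tools stand where they were, and the arm is clear of everything. Handing in.

```bash
python3 -c "
from rig import env
print(env.close_job())"
```

```text
the job is handed in; nothing more can be done
None
```

The marking head is ready, and I handed the job in at about 28 s of the 58 s allowed. I pulled the lock clip straight up out of its slot and laid it flat in the metal tray. Then I pushed the ring counter-clockwise past the boss by its lug, in three pushes, checking against the wrist camera.

**Ring:** the last wrist picture put the zero line at about 77.7° and the pointer tip at 77.8°, measured in the robot's frame. Points along the arrow's shaft read 77.2° to 77.6°, so I trust the alignment to a few tenths of a degree.

**Centre plate:** the pointer read 75.4° to 77.5° in the first pictures and 77.7° to 77.9° in the close views. I put that spread down to measurement, because the measured tool force was under 4 N while pushing and nothing touched the plate.

**Scene:** the last scene picture shows the clip in the tray, the loose tools where they were, and the gripper well clear of everything.

No check failed, apart from that spread in the pointer readings.

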